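# Kit the tray for one glass clamp

## Robot

A 6-joint arm with a two-finger parallel gripper is mounted at the origin on the work surface. World frame = base frame: x ahead of the robot, y to its left, z up, the work surface at z = 0. Lengths are in mm, angles in rad, forces in N, time in s.
With the tool pointing down it reaches from about 350 to 775 mm from the base axis. Payload 7.3 kg.
Tool frame: the origin (TCP) lies at the very end of the fingers, on their centre line; the grasp point (between the pads) lies bot.grasp_offset behind it (bot.grasp_offset is the distance from the TCP to the grasp point, in mm); z points along the fingers, y is the line along which they close (so a half turn about z gives the same grasp; the last joint's range is limited). The gripper opens to 92 mm and grips with 3 to 60 N. Pads are 19 mm wide; open, the fingers measure 130 mm over their backs; the gripper's body (75 mm by 190 mm) begins 47 mm behind the grasp point.
Start: joints at [-1.26, 0.342, 1.524, -0, 1.275, -0.146], TCP at [231.59, -471.18, 226.741] pointing down, gripper open.
Joint ranges: [-2.53, 2.53], [-0.77, 2.02], [0.04, 2.7], [-1, 4.14], [0.28, 2.66], [-3.11, 3.11]. Speed limits (rad/s): [2.57, 2.57, 3.14, 3.14, 3.14, 3.14].

## Interface

Orientations are given as [roll, pitch, yaw] about the fixed x, y, z axes, in that order (R = Rz(yaw) Ry(pitch) Rx(roll)).
In Python, from plant import bot gives the robot as it stands. The module is installed in compiled form; this text tells all that it offers.
- The arm moves only by the shell command python3 -m handwheel 'ROWS'. ROWS is JSON, a list of rows, each an object of numbers: "claw": the finger opening in mm, from 0 to 91.8; "dx", "dy", "dz": the shift along the tool's x, y, z in mm; "rx", "ry", "rz": the turn, a rotation vector about the tool's x, y, z in rad. A call has 1 to 10 rows; each row shifts and turns the commanded pose from where the row before left it, along the tool's axes as they then stand; what a row does not reach is not made up. A row lasts 1/10 s, in which the tool goes at most 50 mm and 8.59 degrees, less where a joint would pass 70% of its speed; a pose out of reach is approached as far as the arm can. A call is refused whole if a number of a shift passes 50 or a number of a turn 0.15, either way. A call with a gripper value outside its range is refused whole. The fingers move at their own pace and stop on an object; the grip force is fixed at half the most. Time passes only in rows, so rows that do not move let the fingers close. It gives the time, the measured TCP pose, the force and the opening at its end, in the units of the state.
- bot.get_obs(): the state, without advancing time (a new reading comes with each control period).
- bot.capture(name): name is "side" or "top"; returns a dict with "frame" (400x640x3 uint8, red, green, blue), "camera_matrix" (3x3 intrinsics, pixels), "k1" (the pictures are not rectified: a ray, as slopes to the right and down, at radius r is drawn at 1 + k1 r^2 times it, then the intrinsics apply), "view" (4x4, takes a point from world to camera coordinates). Camera axes: x right, y down, z forward; pixel columns grow to the right and rows downward; lengths in mm; the calibration is good to about 2 mm. A picture is of the moment at which its call begins. There is no depth.
- bot.close_job(): hands the job in, once; it reports no verdict.
The state is a dict: "time": time; "joint_positions": joint angles; "dq": joint speeds; "tau": joint torques, N m; "tool_pos": TCP position; "tcp_rot": TCP orientation; "contact_force": force on the tool from outside, world axes, zero at the start; "moment": the same for the moment, N m; "grip_width": finger opening in mm.
Only numpy, scipy, OpenCV 4.12 (cv2) and the standard library are available. Lean on these libraries where they do the work, as an engineer would, in place of code of your own. Each camera call takes 0.05 s, during which the arm holds its last target. There are 200 camera calls.

## Task

Make up the fitted grey tray with the hardware for one glass clamp: lay the oblong two-hole back plate flat in the wide rectangular recess with the glass clamp sitting flat and squarely on top of it, stand the thick round standoff upright in the round recess, and lay the black setting block flat in the narrow recess. The long sides of the plate, clamp and block run along those of their recesses. Leave the square plate and the thin standoff where they are on the bench; they belong to another job.

Things in the scene. Friction and masses are not known exactly. Their poses are not given: they have to be found in the camera images.
- tray: Grey plastic tray with low sides, fixed to the bench, 112 mm (its x) by 312 mm (its y), sides 20 mm high, walls and floor 5 mm thick. It holds the three plywood squares in a row along its y, 100 mm from centre to centre, in any order. Origin: centre of its underside, on the bench.
- nest_wide: Plywood square 96 x 96 mm, 12 mm thick, fixed in the tray, with its underside 5 mm above the bench. Origin: centre of its underside, z up. In its top is a recess 4 mm deep (recess floor at z = 8 mm, rim at z = 12 mm in its frame) with a dark floor, centred: a wide rectangle, 60 mm along its x and 84 mm along its y. For the back plate with the glass clamp on top of it.
- nest_round: Plywood square 96 x 96 mm, 12 mm thick, fixed in the tray, with its underside 5 mm above the bench. Origin: centre of its underside, z up. In its top is a recess 4 mm deep (recess floor at z = 8 mm, rim at z = 12 mm in its frame) with a dark floor, centred: a round one, 58 mm in diameter. For the thick standoff.
- nest_narrow: Plywood square 96 x 96 mm, 12 mm thick, fixed in the tray, with its underside 5 mm above the bench. Origin: centre of its underside, z up. In its top is a recess 4 mm deep (recess floor at z = 8 mm, rim at z = 12 mm in its frame) with a dark floor, centred: a narrow rectangle, 38 mm along its x and 80 mm along its y. For the setting block.
- back_plate: Loose steel plate, oblong, lying flat, 46 mm (its x) by 70 mm (its y) by 12 mm thick, with two dark screw-hole marks. About 0.22 kg. Origin: centre of its underside, z up. Either way round is right.
- glass_clamp: Loose steel clamp, 0.28 kg: flat foot 54 mm (its x) by 78 mm (its y), 8 mm thick, carrying two upright jaws with an 8 mm slot between them; over both, the jaws are 28 mm wide (x), 46 mm long (y) and rise from z = 8 to 30 mm. Pick it by the jaws' outer faces. It covers the back plate and rests on its flat top. Origin: centre of its underside, z up. Either way round is right.
- thick_standoff: Loose plain steel cylinder standing upright, 40 mm in diameter, 45 mm high, about 0.16 kg. Origin: centre of its underside, z up.
- setting_block: Loose black hard-plastic bar lying flat, 24 mm (its x) by 64 mm (its y) by 20 mm high, about 0.05 kg. Origin: centre of its underside, z up. Either way round is right.
- square_plate: Look-alike to leave alone: loose steel plate, square, 46 x 46 mm, 12 mm thick, with one dark hole mark. Origin: centre of its underside.
- thin_standoff: Look-alike to leave alone: loose steel cylinder standing upright, 24 mm in diameter, 45 mm high. Origin: centre of its underside.
Things that resemble listed ones, but are neither listed nor needed, are in the scene too. Leave any blue or yellow look-alike of the back_plate alone.

How it is judged (in metres and radians):
At the end, for the whole second after the job is handed in: Plate, standoff and block on their recess floors, clamp on the plate (12 mm higher): each within 12 mm of the recess centre per axis (clamp also of the plate), 2.5 mm in height, 0.1 rad of level, 0.3 rad of the recess's long side, at rest. Look-alikes within 20 mm of their starts (x of back_plate in the frame of nest_wide between -0.012 and 0.012 m and y of back_plate in the frame of nest_wide between -0.012 and 0.012 m and z of back_plate in the frame of nest_wide between 0.0055 and 0.0105 m and angle between each of back_plate, glass_clamp, thick_standoff, setting_block's own z axis and vertical below 0.1 rad and linear speed of each of back_plate, glass_clamp, thick_standoff, setting_block below 0.02 m/s and angular speed of each of back_plate, glass_clamp, thick_standoff, setting_block below 0.2 rad/s and angle between the y axis of each of back_plate, glass_clamp and the y axis of nest_wide, either way round below 0.3 rad and x of glass_clamp in the frame of nest_wide between -0.012 and 0.012 m and y of glass_clamp in the frame of nest_wide between -0.012 and 0.012 m and z of glass_clamp in the frame of nest_wide between 0.0175 and 0.0225 m and horizontal distance between back_plate and glass_clamp below 0.012 m and x of thick_standoff in the frame of nest_round between -0.012 and 0.012 m and y of thick_standoff in the frame of nest_round between -0.012 and 0.012 m and z of thick_standoff in the frame of nest_round between 0.0055 and 0.0105 m and x of setting_block in the frame of nest_narrow between -0.012 and 0.012 m and y of setting_block in the frame of nest_narrow between -0.012 and 0.012 m and z of setting_block in the frame of nest_narrow between 0.0055 and 0.0105 m and angle between the y axis of setting_block and the y axis of nest_narrow, either way round below 0.3 rad and distance of each of square_plate, thin_standoff from where it was at the start of the episode below 0.02 m); the robot touches nothing.
It fails at once if the square plate is moved more than 20 mm (distance of square_plate from where it was at the start of the episode above 0.02 m).
It fails at once if the thin standoff is moved more than 20 mm or knocked over (distance of thin_standoff from where it was at the start of the episode above 0.02 m or angle between thin_standoff's own z axis and vertical above 0.5 rad).
It also fails if it takes over 112 s, if anything falls off the work surface, if the arm or the gripper's body presses on something with over 40 N, if the wrist force passes 120 N, or if a joint passes its speed limit or range.

## Working session

There is one attempt and no reset: what is moved stays moved. The work goes in short steps, Python scripts to look and compute and a shell command to move; the robot and the scene stay as the last step left them, time stands still between calls to the robot, and variables do not carry over. Pictures are saved under pics/ and viewed, on a budget of 14 in all, crops included, one or two more only if the job needs it, and the job is handed in when it is done.

```bash
mkdir -p pics; cat > h.py <<'E'
import numpy as np, cv2
from plant import bot
def cap(n,f=None):
    c=bot.capture(n)
    if f: cv2.imwrite('pics/'+f,c['frame'][:,:,::-1])
    return c
def px2w(c,uv,z):
    K=np.array(c['camera_matrix'],float);V=np.array(c['view'],float)
    out=[]
    for u,v in np.atleast_2d(uv):
        d=np.array([(u-K[0,2])/K[0,0],(v-K[1,2])/K[1,1]]);s=d.copy()
        for _ in range(30): s=d/(1+c['k1']*(s@s))
        r=V[:3,:3].T@np.array([s[0],s[1],1]);o=-V[:3,:3].T@V[:3,3]
        out.append((o+r*(z-o[2])/r[2])[:2])
    return np.array(out)
def w2px(c,P):
    K=np.array(c['camera_matrix'],float);V=np.array(c['view'],float)
    p=(V[:3,:3]@np.atleast_2d(P).T).T+V[:3,3];s=p[:,:2]/p[:,2:]
    s=s*(1+c['k1']*(s**2).sum(1,keepdims=True))
    return s*[K[0,0],K[1,1]]+[K[0,2],K[1,2]]
E
python3 - <<'E'
from h import *
for n in('top','side'):
    c=cap(n,n+'0.png');print(c['camera_matrix'],c['k1'],c['view'])
print(bot.get_obs(),bot.grasp_offset)
E
```

```text
[[439.32217245   0.         321.05766112]
 [  0.         439.32217245 200.27756421]
 [  0.           0.           1.        ]] -0.05647658129943385 [[ 2.38412620e-02 -9.99678092e-01 -8.67794140e-03 -8.36206412e+00]
 [-9.95529873e-01 -2.29470269e-02 -9.16171737e-02  4.99912997e+02]
 [ 9.13885484e-02  1.08234189e-02 -9.95756490e-01  9.77062514e+02]
 [ 0.00000000e+00  0.00000000e+00  0.00000000e+00  1.00000000e+00]]
[[396.70944099   0.         318.54139168]
 [  0.         396.70944099 201.37871915]
 [  0.           0.           1.        ]] 0.033851243845564996 [[-7.71129285e-01 -6.36585190e-01 -1.09051526e-02  3.69485393e+02]
 [-3.24500852e-01  4.07706215e-01 -8.53507375e-01  2.09984702e+02]
 [ 5.47776253e-01 -6.54625800e-01 -5.20966639e-01  7.21075867e+02]
 [ 0.00000000e+00  0.00000000e+00  0.00000000e+00  1.00000000e+00]]
{'time': 0.1, 'joint_positions': array([-1.26002633e+00,  3.42650453e-01,  1.52491206e+00,  2.02988422e-05,
        1.27541245e+00, -1.46008228e-01]), 'dq': array([-0.00090744, -0.00075609, -0.00300812,  0.00163155, -0.0011115 ,
       -0.00040583]), 'tau': array([ 2.50040925e-03, -4.32005954e+01, -2.44694549e+01,  7.19690393e-02,
        5.25773282e-02, -2.90260061e-05]), 'tool_pos': array([ 231.46573593, -470.81693429,  226.11910403]), 'tcp_rot': array([-3.14022787e+00, -2.20317507e-04,  4.56772155e-01]), 'contact_force': array([ 0.13626669,  0.13014311, -0.61663866]), 'moment': array([-0.00786985, -0.01046353,  0.04490896]), 'grip_width': 91.75270706080522} 18.8
```

View pics/top0.png

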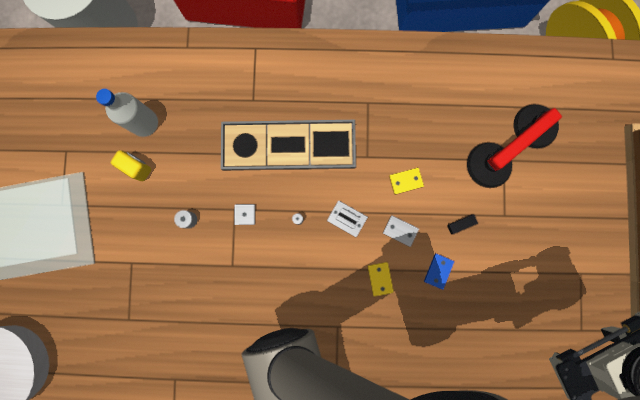

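View pics/side0.png

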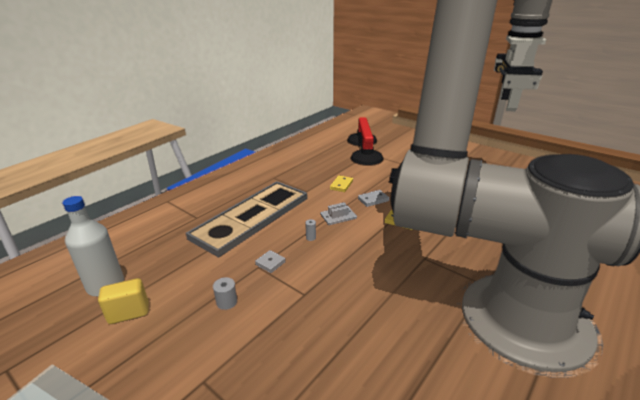

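The top view shows the nests round (245,146), narrow (288,145) and wide (331,144). The parts are the thick standoff (185,218), clamp (347,218), back plate (401,230) and block (462,224). The look-alikes are the square plate (244,214), the thin standoff (297,218) and the yellow and blue plates. The side view agrees. Next, an enlarged crop for corner picking.

```bash
python3 - <<'E'
import cv2,numpy as np
im=cv2.imread('pics/top0.png')
a=cv2.resize(im[195:245,325:485],None,fx=5,fy=5,interpolation=cv2.INTER_CUBIC)
b=cv2.resize(im[115:175,215:365],None,fx=5.0,fy=5.0,interpolation=cv2.INTER_CUBIC)
b=cv2.copyMakeBorder(b,0,0,0,50,0)
cv2.imwrite('pics/c0.png',np.vstack([a,b]))
E
```

```text
(no output)
```

View pics/c0.png

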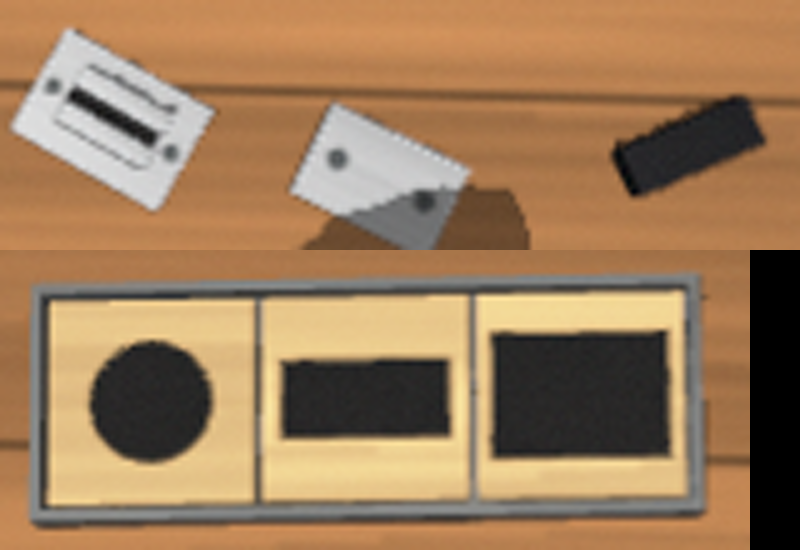

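Crop: plate corners (290,192), (333,103), (470,172) with holes at (338,158) and (424,201). Clamp foot corners are (68,28), (213,110), (157,211), (12,130). Block top is centred near (692,146), and the recess outlines are clear.

```bash
cat > m.py <<'E'
from h import *
import sys
c=cap('top')
A=lambda q:(np.array(q,float)+.5)/5-.5+[325,195]
B=lambda q:(np.array(q,float)-[0,250]+.5)/5-.5+[215,115]
def rep(n,w):
    ctr=w.mean(0); e=w-np.roll(w,-1,0); L=np.linalg.norm(e,axis=1)
    print(n,ctr.round(1),'sides',L.round(1),'ang',np.degrees(np.arctan2(e[:,1],e[:,0])).round(1)%180)
rep('plate',px2w(c,A([(333,103),(470,172),(427,261),(290,192)]),12))
h=px2w(c,A([(338,158),(424,201)]),12);print('holes',h.mean(0))
rep('clamp',px2w(c,A([(68,28),(213,110),(157,211),(12,130)]),8))
rep('block',px2w(c,A([(622,147),(745,97),(765,143),(638,195)]),20))
rep('wide',px2w(c,B([(492,332),(667,332),(669,457),(493,457)]),17))
rep('narrow',px2w(c,B([(282,361),(448,359),(450,436),(282,438)]),17))
print('round',px2w(c,B([(151,401),(91,401),(212,401)]),17))
rep('tray',px2w(c,B([(33,286),(701,276),(703,513),(33,522)]),20))
im=c['frame'];hsv=cv2.cvtColor(im,cv2.COLOR_RGB2HSV)
m=((hsv[...,1]<60)&(hsv[...,2]>100)).astype(np.uint8)
for nm,(x,y) in {'thick':(185,218),'thin':(297,218),'sq':(244,214)}.items():
    s=m[y-18:y+18,x-18:x+18];k,l,st,ce=cv2.connectedComponentsWithStats(s)
    i=1+st[1:,4].argmax();print(nm,st[i],ce[i]+[x-18,y-18],px2w(c,ce[i]+[x-18,y-18],45))
for p in[(185,218)]:
    s=im[195:240,165:210];cv2.imwrite('pics/st.png',cv2.resize(s[:,:,::-1],None,fx=8,fy=8,interpolation=cv2.INTER_CUBIC))
E
python3 m.py
```

```text
plate [ 434.7 -180.1] sides [70.  45.4 69.8 45.5] ang [ 64.4 154.6  64.5 154.9]
holes [ 435.7626666  -180.57220199]
clamp [460.6 -57.4] sides [76.7 53.2 76.2 53.8] ang [ 61.7 152.   62.1 152.5]
block [ 454.1 -321.6] sides [61.6 22.7 63.6 22.9] ang [113.   23.6 113.1  18.6]
wide [633.3 -15.7] sides [81.4 59.  81.4 59.1] ang [91.3  1.9 91.3  1.9]
narrow [629.2  84. ] sides [77.3 36.4 78.  36.4] ang [91.9  3.1 91.9  2.1]
round [[625.99334768 183.87430924]
 [625.45443952 211.95814304]
 [626.55164059 155.38414333]]
tray [628.7  83.3] sides [311.9 111.6 309.2 111.7] ang [92.   1.4 92.   2.8]
thick [  7  10  18  18 240] [182.7125 218.6125] [[449.65466295 311.42564588]]
thin [13 13 11 11 95] [297.12631579 218.35789474] [[456.44392518  55.24921902]]
sq [  8   8  21  21 431] [244.04640371 214.08816705] [[463.12033761 173.82196999]]
```

View pics/st.png

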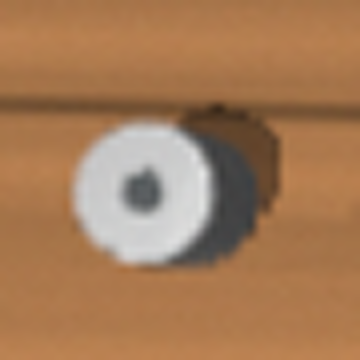

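```bash
python3 -m handwheel '[{"rz":-0.15},{"rz":-0.15},{"rz":-0.15},{"rz":-0.15},{"rz":-0.15},{"rz":-0.15},{"rz":-0.15},{"rz":-0.15},{"rz":-0.15},{"rz":-0.15}]'
cat > go.py <<'E'
import sys
from h import *
from scipy.spatial.transform import Rotation as Ro
x,y,z,yaw=map(float,sys.argv[1:5])
o=bot.get_obs();R=Ro.from_euler('xyz',o['tcp_rot'])
e=np.degrees(o['tcp_rot'][2])
G=Ro.from_euler('xyz',[np.pi,0,np.radians(yaw)])
d=np.array([x,y,z])-o['tool_pos']
print('t',o['time'],'pos',o['tool_pos'].round(1),'yaw',e.round(1),'w',o['grip_width'].round(1))
print('shift in current frame',R.inv().apply(d).round(1),'rotvec',(R.inv()*G).as_rotvec().round(3),'shift after turn',G.inv().apply(d).round(1))
E
python3 go.py 454 -321.6 100 113
```

```text
invalid input at $[0]: expected keys claw, dx, dy, dz, rx, ry, rz
Traceback (most recent call last):
  File "go.py", line 9, in <module>
    print('t',o['time'],'pos',o['tool_pos'].round(1),'yaw',e.round(1),'w',o['grip_width'].round(1))
                                                                          ^^^^^^^^^^^^^^^^^^^^^
AttributeError: 'float' object has no attribute 'round'
```

```bash
sed -i "s/,o\['grip_width'\].round(1)/,round(o['grip_width'],1)/" go.py
python3 -m handwheel '[{"claw":60,"dx":0,"dy":0,"dz":0,"rx":0,"ry":0,"rz":-0.15},{"claw":60,"dx":0,"dy":0,"dz":0,"rx":0,"ry":0,"rz":-0.15},{"claw":60,"dx":0,"dy":0,"dz":0,"rx":0,"ry":0,"rz":-0.15},{"claw":60,"dx":0,"dy":0,"dz":0,"rx":0,"ry":0,"rz":-0.15},{"claw":60,"dx":0,"dy":0,"dz":0,"rx":0,"ry":0,"rz":-0.15},{"claw":60,"dx":0,"dy":0,"dz":0,"rx":0,"ry":0,"rz":-0.15},{"claw":60,"dx":0,"dy":0,"dz":0,"rx":0,"ry":0,"rz":-0.15},{"claw":60,"dx":0,"dy":0,"dz":0,"rx":0,"ry":0,"rz":-0.15},{"claw":60,"dx":0,"dy":0,"dz":0,"rx":0,"ry":0,"rz":-0.15},{"claw":60,"dx":0,"dy":0,"dz":0,"rx":0,"ry":0,"rz":-0.15}]'
python3 go.py 454 -321.6 100 113
```

```text
time: 1.15
tool_pos: [231.5, -471.0, 226.4]
tcp_rot: [3.142, -0.001, 1.963]
contact_force: [-1.0, 0.7, 0.6]
grip_width: 59.9
t 1.15 pos [ 231.5 -471.   226.4] yaw 112.5 w 59.9
shift in current frame [ 52.9 262.7 126.5] rotvec [ 0.    -0.001 -0.009] shift after turn [ 50.6 263.2 126.4]
```

```bash

python3 -m handwheel '[{"claw":50,"dx":7,"dy":37,"dz":15,"rx":0,"ry":0,"rz":-0.01},{"claw":50,"dx":7,"dy":37,"dz":15,"rx":0,"ry":0,"rz":0},{"claw":50,"dx":7,"dy":37,"dz":15,"rx":0,"ry":0,"rz":0},{"claw":50,"dx":7,"dy":37,"dz":15,"rx":0,"ry":0,"rz":0},{"claw":50,"dx":7,"dy":37,"dz":15,"rx":0,"ry":0,"rz":0},{"claw":50,"dx":7,"dy":37,"dz":15,"rx":0,"ry":0,"rz":0},{"claw":50,"dx":7,"dy":37,"dz":15,"rx":0,"ry":0,"rz":0},{"claw":50,"dx":2,"dy":4,"dz":15,"rx":0,"ry":0,"rz":0},{"claw":50,"dx":0,"dy":0,"dz":0,"rx":0,"ry":0,"rz":0},{"claw":50,"dx":0,"dy":0,"dz":0,"rx":0,"ry":0,"rz":0}]'
python3 go.py 454 -321.6 6.5 113
```

```text
time: 2.15
tool_pos: [454.5, -323.1, 106.7]
tcp_rot: [-3.141, -0.001, 1.967]
contact_force: [-0.4, -0.5, 0.4]
grip_width: 50.0
t 2.15 pos [ 454.5 -323.1  106.7] yaw 112.7 w 50.0
shift in current frame [  1.5   0.2 100.2] rotvec [-0.001 -0.001 -0.005] shift after turn [1.500e+00 1.000e-01 1.002e+02]
```

```bash

python3 -m handwheel '[{"claw":50,"dx":1.5,"dy":0,"dz":40,"rx":0,"ry":0,"rz":0},{"claw":50,"dx":0,"dy":0,"dz":40,"rx":0,"ry":0,"rz":0},{"claw":50,"dx":0,"dy":0,"dz":15,"rx":0,"ry":0,"rz":0},{"claw":50,"dx":0,"dy":0,"dz":5,"rx":0,"ry":0,"rz":0},{"claw":50,"dx":0,"dy":0,"dz":0,"rx":0,"ry":0,"rz":0},{"claw":15,"dx":0,"dy":0,"dz":0,"rx":0,"ry":0,"rz":0},{"claw":15,"dx":0,"dy":0,"dz":0,"rx":0,"ry":0,"rz":0},{"claw":15,"dx":0,"dy":0,"dz":0,"rx":0,"ry":0,"rz":0},{"claw":15,"dx":0,"dy":0,"dz":0,"rx":0,"ry":0,"rz":0},{"claw":15,"dx":0,"dy":0,"dz":0,"rx":0,"ry":0,"rz":0}]'
python3 -m handwheel '[{"claw":15,"dx":0,"dy":0,"dz":0,"rx":0,"ry":0,"rz":0},{"claw":15,"dx":0,"dy":0,"dz":0,"rx":0,"ry":0,"rz":0},{"claw":15,"dx":0,"dy":0,"dz":-20,"rx":0,"ry":0,"rz":0},{"claw":15,"dx":0,"dy":0,"dz":-40,"rx":0,"ry":0,"rz":0},{"claw":15,"dx":0,"dy":0,"dz":-40,"rx":0,"ry":0,"rz":0},{"claw":15,"dx":0,"dy":0,"dz":0,"rx":0,"ry":0,"rz":0.12},{"claw":15,"dx":0,"dy":0,"dz":0,"rx":0,"ry":0,"rz":0.12},{"claw":15,"dx":0,"dy":0,"dz":0,"rx":0,"ry":0,"rz":0.12},{"claw":15,"dx":0,"dy":0,"dz":0,"rx":0,"ry":0,"rz":0},{"claw":15,"dx":0,"dy":0,"dz":0,"rx":0,"ry":0,"rz":0}]'
python3 go.py 628.5 84 60 92
```

```text
time: 3.15
tool_pos: [454.5, -321.9, 7.5]
tcp_rot: [3.141, 0.001, 1.967]
contact_force: [-1.1, 0.1, 5.6]
grip_width: 24.0
time: 4.15
tool_pos: [454.1, -321.5, 106.6]
tcp_rot: [-3.141, -0.0, 1.61]
contact_force: [-0.0, -1.2, -0.4]
grip_width: 23.9
t 4.15 pos [ 454.1 -321.5  106.6] yaw 92.3 w 23.9
shift in current frame [398.3 190.2  46.6] rotvec [-0.    -0.     0.004] shift after turn [399.2 188.4  46.6]
```

```bash

python3 -m handwheel '[{"claw":15,"dx":40,"dy":19,"dz":0,"rx":0,"ry":0,"rz":0},{"claw":15,"dx":40,"dy":19,"dz":0,"rx":0,"ry":0,"rz":0},{"claw":15,"dx":40,"dy":19,"dz":0,"rx":0,"ry":0,"rz":0},{"claw":15,"dx":40,"dy":19,"dz":0,"rx":0,"ry":0,"rz":0},{"claw":15,"dx":40,"dy":19,"dz":0,"rx":0,"ry":0,"rz":0},{"claw":15,"dx":40,"dy":19,"dz":0,"rx":0,"ry":0,"rz":0},{"claw":15,"dx":40,"dy":19,"dz":0,"rx":0,"ry":0,"rz":0},{"claw":15,"dx":40,"dy":19,"dz":0,"rx":0,"ry":0,"rz":0},{"claw":15,"dx":40,"dy":19,"dz":0,"rx":0,"ry":0,"rz":0},{"claw":15,"dx":39,"dy":18,"dz":0,"rx":0,"ry":0,"rz":0}]'
python3 -m handwheel '[{"claw":15,"dx":0,"dy":0,"dz":10,"rx":0,"ry":0,"rz":0},{"claw":15,"dx":0,"dy":0,"dz":20,"rx":0,"ry":0,"rz":0},{"claw":15,"dx":0,"dy":0,"dz":15,"rx":0,"ry":0,"rz":0},{"claw":15,"dx":0,"dy":0,"dz":0,"rx":0,"ry":0,"rz":0}]'
python3 go.py 628.5 84 20.5 92
```

```text
time: 5.15
tool_pos: [629.1, 85.8, 106.5]
tcp_rot: [-3.141, 0.0, 1.61]
contact_force: [0.6, -0.4, -0.4]
grip_width: 23.7
time: 5.55
tool_pos: [626.7, 83.4, 58.8]
tcp_rot: [-3.136, 0.0, 1.609]
contact_force: [-0.6, -0.5, -1.4]
grip_width: 23.3
t 5.55 pos [626.7  83.4  58.8] yaw 92.2 w 23.3
shift in current frame [ 0.6  2.1 38.3] rotvec [-0.006  0.     0.003] shift after turn [ 0.6  1.9 38.3]
```

```bash

python3 -m handwheel '[{"claw":15,"dx":0.5,"dy":1.5,"dz":15,"rx":0,"ry":0,"rz":0},{"claw":15,"dx":0,"dy":0,"dz":10,"rx":0,"ry":0,"rz":0},{"claw":15,"dx":0,"dy":0,"dz":6,"rx":0,"ry":0,"rz":0},{"claw":15,"dx":0,"dy":0,"dz":4,"rx":0,"ry":0,"rz":0},{"claw":15,"dx":0,"dy":0,"dz":0,"rx":0,"ry":0,"rz":0}]'
python3 go.py 628.5 84 20.5 92
```

```text
time: 6.05
tool_pos: [629.9, 84.4, 26.2]
tcp_rot: [-3.141, 0.0, 1.607]
contact_force: [-0.1, 0.1, -0.6]
grip_width: 23.5
t 6.05 pos [629.9  84.4  26.2] yaw 92.1 w 23.5
shift in current frame [-0.3 -1.4  5.7] rotvec [-0.001  0.     0.001] shift after turn [-0.3 -1.4  5.7]
```

```bash

python3 -m handwheel '[{"claw":15,"dx":0,"dy":-1,"dz":2,"rx":0,"ry":0,"rz":0},{"claw":15,"dx":0,"dy":0,"dz":2,"rx":0,"ry":0,"rz":0},{"claw":15,"dx":0,"dy":0,"dz":1.5,"rx":0,"ry":0,"rz":0},{"claw":15,"dx":0,"dy":0,"dz":0,"rx":0,"ry":0,"rz":0},{"claw":15,"dx":0,"dy":0,"dz":0,"rx":0,"ry":0,"rz":0}]'
python3 - <<'E'
from h import *
c=cap('side');p=w2px(c,[628,84,25])[0].astype(int);print(p)
f=c['frame'][p[1]-50:p[1]+50,p[0]-70:p[0]+70]
cv2.imwrite('pics/s1.png',cv2.resize(f[:,:,::-1],None,fx=4,fy=4,interpolation=cv2.INTER_CUBIC))
E
```

```text
time: 6.55
tool_pos: [629.3, 84.4, 21.3]
tcp_rot: [3.141, 0.0, 1.607]
contact_force: [-0.2, 0.1, -0.7]
grip_width: 23.9
[251 208]
```

View pics/s1.png

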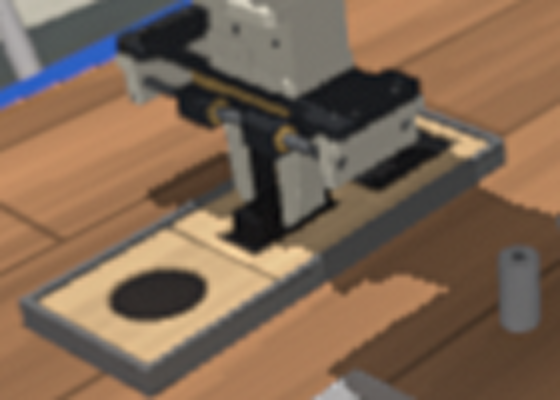

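The block hangs over the narrow recess (255,220), aligned with it. I'll lower the last millimetre and release.

```bash

python3 -m handwheel '[{"claw":15,"dx":0,"dy":0,"dz":1,"rx":0,"ry":0,"rz":0},{"claw":15,"dx":0,"dy":0,"dz":0,"rx":0,"ry":0,"rz":0},{"claw":40,"dx":0,"dy":0,"dz":0,"rx":0,"ry":0,"rz":0},{"claw":40,"dx":0,"dy":0,"dz":0,"rx":0,"ry":0,"rz":0},{"claw":40,"dx":0,"dy":0,"dz":0,"rx":0,"ry":0,"rz":0},{"claw":40,"dx":0,"dy":0,"dz":-20,"rx":0,"ry":0,"rz":0},{"claw":60,"dx":0,"dy":0,"dz":-40,"rx":0,"ry":0,"rz":0},{"claw":65,"dx":0,"dy":0,"dz":-30,"rx":0,"ry":0,"rz":0.12},{"claw":65,"dx":0,"dy":0,"dz":0,"rx":0,"ry":0,"rz":0.12},{"claw":65,"dx":0,"dy":0,"dz":0,"rx":0,"ry":0,"rz":0.12}]'
python3 -m handwheel '[{"claw":65,"dx":0,"dy":0,"dz":0,"rx":0,"ry":0,"rz":0.12},{"claw":65,"dx":0,"dy":0,"dz":0,"rx":0,"ry":0,"rz":0}]'
python3 go.py 435.2 -180.3 80 64.5
```

```text
time: 7.6
tool_pos: [629.8, 84.5, 111.7]
tcp_rot: [3.139, -0.001, 1.242]
contact_force: [-1.2, -0.3, -0.7]
grip_width: 63.5
time: 7.8
tool_pos: [629.1, 84.4, 110.2]
tcp_rot: [3.142, 0.0, 1.126]
contact_force: [0.7, -0.0, 0.4]
grip_width: 64.9
t 7.8 pos [629.1  84.4 110.2] yaw 64.5 w 64.9
shift in current frame [-322.4  -61.1   30.2] rotvec [0. 0. 0.] shift after turn [-322.4  -61.1   30.2]
```

```bash

python3 -m handwheel '[{"claw":65,"dx":-40,"dy":-7.5,"dz":0,"rx":0,"ry":0,"rz":0},{"claw":65,"dx":-40,"dy":-7.5,"dz":0,"rx":0,"ry":0,"rz":0},{"claw":65,"dx":-40,"dy":-7.5,"dz":0,"rx":0,"ry":0,"rz":0},{"claw":65,"dx":-40,"dy":-7.5,"dz":0,"rx":0,"ry":0,"rz":0},{"claw":65,"dx":-40,"dy":-7.5,"dz":0,"rx":0,"ry":0,"rz":0},{"claw":65,"dx":-40,"dy":-7.5,"dz":0,"rx":0,"ry":0,"rz":0},{"claw":65,"dx":-40,"dy":-7.5,"dz":0,"rx":0,"ry":0,"rz":0},{"claw":65,"dx":-42,"dy":-8.5,"dz":0,"rx":0,"ry":0,"rz":0},{"claw":65,"dx":0,"dy":0,"dz":30,"rx":0,"ry":0,"rz":0},{"claw":65,"dx":0,"dy":0,"dz":0,"rx":0,"ry":0,"rz":0}]'
python3 go.py 435.2 -180.3 5.5 64.5
```

```text
time: 8.8
tool_pos: [433.5, -180.1, 78.2]
tcp_rot: [-3.136, -0.001, 1.127]
contact_force: [0.1, -0.3, -0.3]
grip_width: 64.8
t 8.8 pos [ 433.5 -180.1   78.2] yaw 64.6 w 64.8
shift in current frame [ 0.5  2.  72.7] rotvec [-0.005 -0.001  0.001] shift after turn [ 0.6  1.6 72.7]
```

```bash

python3 -m handwheel '[{"claw":65,"dx":0.5,"dy":0.5,"dz":30,"rx":0,"ry":0,"rz":0},{"claw":65,"dx":0,"dy":0,"dz":30,"rx":0,"ry":0,"rz":0},{"claw":65,"dx":0,"dy":0,"dz":10,"rx":0,"ry":0,"rz":0},{"claw":65,"dx":0,"dy":0,"dz":0,"rx":0,"ry":0,"rz":0},{"claw":65,"dx":0,"dy":0,"dz":0,"rx":0,"ry":0,"rz":0},{"claw":65,"dx":0,"dy":0,"dz":0,"rx":0,"ry":0,"rz":0}]'
python3 go.py 435.2 -180.3 5.5 64.5
```

```text
time: 9.4
tool_pos: [437.4, -180.2, 11.5]
tcp_rot: [3.139, 0.0, 1.128]
contact_force: [-0.3, -0.4, 1.0]
grip_width: 65.2
t 9.4 pos [ 437.4 -180.2   11.5] yaw 64.6 w 65.2
shift in current frame [-1.1 -2.   6. ] rotvec [0.002 0.    0.002] shift after turn [-1.1 -2.   6. ]
```

```bash

python3 -m handwheel '[{"claw":65,"dx":-0.5,"dy":-1,"dz":3,"rx":0,"ry":0,"rz":0},{"claw":65,"dx":0,"dy":0,"dz":2.5,"rx":0,"ry":0,"rz":0},{"claw":65,"dx":0,"dy":0,"dz":0,"rx":0,"ry":0,"rz":0},{"claw":65,"dx":0,"dy":0,"dz":0,"rx":0,"ry":0,"rz":0}]'
python3 -m handwheel '[{"claw":35,"dx":0,"dy":0,"dz":0,"rx":0,"ry":0,"rz":0},{"claw":35,"dx":0,"dy":0,"dz":0,"rx":0,"ry":0,"rz":0},{"claw":35,"dx":0,"dy":0,"dz":0,"rx":0,"ry":0,"rz":0},{"claw":35,"dx":0,"dy":0,"dz":0,"rx":0,"ry":0,"rz":0},{"claw":35,"dx":0,"dy":0,"dz":0,"rx":0,"ry":0,"rz":0},{"claw":35,"dx":0,"dy":0,"dz":-10,"rx":0,"ry":0,"rz":0},{"claw":35,"dx":0,"dy":0,"dz":-30,"rx":0,"ry":0,"rz":0},{"claw":35,"dx":0,"dy":0,"dz":-40,"rx":0,"ry":0,"rz":0},{"claw":35,"dx":0,"dy":0,"dz":0,"rx":0,"ry":0,"rz":-0.12},{"claw":35,"dx":0,"dy":0,"dz":0,"rx":0,"ry":0,"rz":-0.12}]'
python3 -m handwheel '[{"claw":35,"dx":0,"dy":0,"dz":0,"rx":0,"ry":0,"rz":-0.12},{"claw":35,"dx":0,"dy":0,"dz":0,"rx":0,"ry":0,"rz":-0.12},{"claw":35,"dx":0,"dy":0,"dz":0,"rx":0,"ry":0,"rz":0}]'
python3 go.py 632 -16 60 92
python3 - <<'E'
from h import *
c=cap('top')
P=[434,-180,80];p=w2px(c,P)[0].astype(int);print(p)
f=c['frame'][p[1]-50:p[1]+50,p[0]-70:p[0]+70]
cv2.imwrite('pics/t2.png',cv2.resize(f[:,:,::-1],None,fx=4,fy=4,interpolation=cv2.INTER_CUBIC))
E
```

```text
time: 9.8
tool_pos: [435.3, -179.9, 4.8]
tcp_rot: [-3.142, 0.0, 1.127]
contact_force: [-0.2, -0.5, 0.5]
grip_width: 64.8
time: 10.8
tool_pos: [435.9, -180.2, 86.6]
tcp_rot: [3.139, 0.001, 1.372]
contact_force: [0.3, -0.5, -2.6]
grip_width: 45.4
time: 11.1
tool_pos: [435.2, -179.8, 85.2]
tcp_rot: [3.142, 0.0, 1.608]
contact_force: [-0.1, -0.6, -2.2]
grip_width: 45.5
t 11.1 pos [ 435.2 -179.8   85.2] yaw 92.1 w 45.5
shift in current frame [156.4 202.8  25.2] rotvec [0.    0.    0.002] shift after turn [156.8 202.4  25.2]
[405 230]
```

View pics/t2.png

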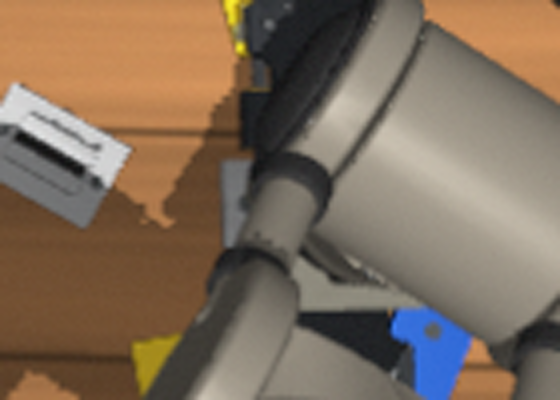

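The arm hides most of it, but the plate's edge shows at (230,200) in the fingers; 2.2 N and 45.5 mm confirm the hold. On to the nest.

```bash

python3 -m handwheel '[{"claw":35,"dx":26,"dy":34,"dz":0,"rx":0,"ry":0,"rz":0},{"claw":35,"dx":26,"dy":34,"dz":0,"rx":0,"ry":0,"rz":0},{"claw":35,"dx":26,"dy":34,"dz":0,"rx":0,"ry":0,"rz":0},{"claw":35,"dx":26,"dy":34,"dz":0,"rx":0,"ry":0,"rz":0},{"claw":35,"dx":26,"dy":34,"dz":0,"rx":0,"ry":0,"rz":0},{"claw":35,"dx":26,"dy":33,"dz":0,"rx":0,"ry":0,"rz":0},{"claw":35,"dx":0,"dy":0,"dz":25,"rx":0,"ry":0,"rz":0},{"claw":35,"dx":0,"dy":0,"dz":25,"rx":0,"ry":0,"rz":0},{"claw":35,"dx":0,"dy":0,"dz":0,"rx":0,"ry":0,"rz":0},{"claw":35,"dx":0,"dy":0,"dz":0,"rx":0,"ry":0,"rz":0}]'
python3 go.py 632 -16 18.5 92
```

```text
time: 12.15
tool_pos: [632.4, -16.8, 34.8]
tcp_rot: [-3.141, -0.0, 1.605]
contact_force: [0.9, -0.2, -1.4]
grip_width: 45.7
t 12.15 pos [632.4 -16.8  34.8] yaw 92.0 w 45.7
shift in current frame [ 0.8 -0.3 16.3] rotvec [-0.001 -0.    -0.001] shift after turn [ 0.8 -0.3 16.3]
```

```bash

python3 -m handwheel '[{"claw":35,"dx":0.5,"dy":0,"dz":6,"rx":0,"ry":0,"rz":0},{"claw":35,"dx":0,"dy":0,"dz":4,"rx":0,"ry":0,"rz":0},{"claw":35,"dx":0,"dy":0,"dz":3,"rx":0,"ry":0,"rz":0},{"claw":35,"dx":0,"dy":0,"dz":2,"rx":0,"ry":0,"rz":0},{"claw":35,"dx":0,"dy":0,"dz":0,"rx":0,"ry":0,"rz":0},{"claw":35,"dx":0,"dy":0,"dz":0,"rx":0,"ry":0,"rz":0}]'
python3 go.py 632 -16 18.5 92
python3 -m handwheel '[{"claw":35,"dx":0,"dy":0,"dz":0,"rx":0,"ry":0,"rz":0}]'
python3 - <<'E'
from h import *
c=cap('side');p=w2px(c,[632,-16,25])[0].astype(int);print(p)
f=c['frame'][p[1]-50:p[1]+50,p[0]-70:p[0]+70]
cv2.imwrite('pics/s2.png',cv2.resize(f[:,:,::-1],None,fx=5,fy=5,interpolation=cv2.INTER_CUBIC))
E
```

```text
time: 12.75
tool_pos: [632.7, -16.3, 19.9]
tcp_rot: [3.141, 0.0, 1.607]
contact_force: [-0.3, -0.8, -2.1]
grip_width: 45.3
t 12.75 pos [632.7 -16.3  19.9] yaw 92.1 w 45.3
shift in current frame [ 0.3 -0.6  1.4] rotvec [0.    0.    0.001] shift after turn [ 0.3 -0.6  1.4]
time: 12.85
tool_pos: [632.7, -16.2, 19.9]
tcp_rot: [3.141, 0.0, 1.607]
contact_force: [0.8, -0.1, -1.8]
grip_width: 45.7
[278 192]
```

View pics/s2.png

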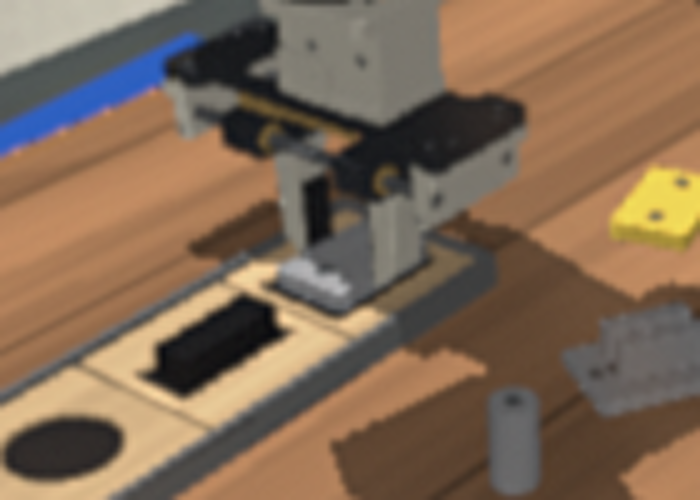

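The block lies flat in its recess (215,345). The plate sits level over the wide recess (340,280), inside its edges. It goes down about 1 mm, then I release.

```bash

python3 -m handwheel '[{"claw":35,"dx":0,"dy":-0.3,"dz":1,"rx":0,"ry":0,"rz":0},{"claw":35,"dx":0,"dy":0,"dz":0,"rx":0,"ry":0,"rz":0},{"claw":35,"dx":0,"dy":0,"dz":0,"rx":0,"ry":0,"rz":0}]'
python3 -m handwheel '[{"claw":56,"dx":0,"dy":0,"dz":0,"rx":0,"ry":0,"rz":0},{"claw":56,"dx":0,"dy":0,"dz":0,"rx":0,"ry":0,"rz":0},{"claw":56,"dx":0,"dy":0,"dz":0,"rx":0,"ry":0,"rz":0},{"claw":56,"dx":0,"dy":0,"dz":-20,"rx":0,"ry":0,"rz":0},{"claw":56,"dx":0,"dy":0,"dz":-40,"rx":0,"ry":0,"rz":0},{"claw":56,"dx":0,"dy":0,"dz":-30,"rx":0,"ry":0,"rz":0.13},{"claw":56,"dx":0,"dy":0,"dz":0,"rx":0,"ry":0,"rz":0.13},{"claw":56,"dx":0,"dy":0,"dz":0,"rx":0,"ry":0,"rz":0.13},{"claw":56,"dx":0,"dy":0,"dz":0,"rx":0,"ry":0,"rz":0.13},{"claw":56,"dx":0,"dy":0,"dz":0,"rx":0,"ry":0,"rz":0}]'
python3 go.py 460.6 -57.4 80 62
```

```text
time: 13.2
tool_pos: [632.2, -16.2, 18.7]
tcp_rot: [-3.142, 0.0, 1.607]
contact_force: [-0.2, -0.5, -1.9]
grip_width: 45.3
time: 14.2
tool_pos: [632.3, -16.2, 109.0]
tcp_rot: [3.141, -0.0, 1.086]
contact_force: [-0.1, -0.2, -0.4]
grip_width: 55.9
t 14.2 pos [632.3 -16.2 109. ] yaw 62.2 w 55.9
shift in current frame [-116.5 -132.7   28.9] rotvec [ 0.    -0.     0.004] shift after turn [-117.  -132.3   29. ]
```

```bash

python3 -m handwheel '[{"claw":56,"dx":-29,"dy":-33,"dz":0,"rx":0,"ry":0,"rz":0},{"claw":56,"dx":-29,"dy":-33,"dz":0,"rx":0,"ry":0,"rz":0},{"claw":56,"dx":-29,"dy":-33,"dz":0,"rx":0,"ry":0,"rz":0},{"claw":56,"dx":-29.5,"dy":-33.5,"dz":0,"rx":0,"ry":0,"rz":0},{"claw":56,"dx":0,"dy":0,"dz":30,"rx":0,"ry":0,"rz":0},{"claw":56,"dx":0,"dy":0,"dz":30,"rx":0,"ry":0,"rz":0},{"claw":56,"dx":0,"dy":0,"dz":0,"rx":0,"ry":0,"rz":0},{"claw":56,"dx":0,"dy":0,"dz":0,"rx":0,"ry":0,"rz":0},{"claw":56,"dx":0,"dy":0,"dz":0,"rx":0,"ry":0,"rz":0}]'
python3 go.py 460.6 -57.4 11 62
python3 - <<'E'
from h import *
c=cap('top')
p=w2px(c,[632,-16,25])[0].astype(int);print(p)
f=c['frame'][p[1]-35:p[1]+35,p[0]-60:p[0]+40]
cv2.imwrite('pics/t3.png',cv2.resize(f[:,:,::-1],None,fx=6,fy=6,interpolation=cv2.INTER_CUBIC))
E
```

```text
time: 15.1
tool_pos: [461.8, -57.8, 49.8]
tcp_rot: [3.14, -0.0, 1.088]
contact_force: [-0.4, -0.3, 0.8]
grip_width: 55.9
t 15.1 pos [461.8 -57.8  49.8] yaw 62.4 w 55.9
shift in current frame [-0.2 -1.4 38.8] rotvec [ 0.002 -0.     0.006] shift after turn [-0.2 -1.3 38.8]
[330 143]
```

View pics/t3.png

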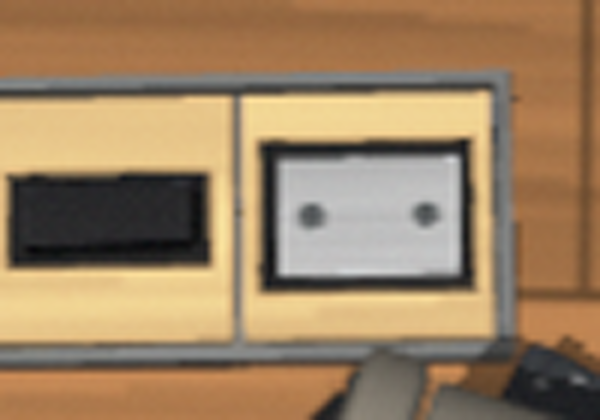

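The plate is centred in its recess (holes at (312,215) and (426,213)), and the block lies in its own. Now I'll pick the clamp.

```bash

python3 -m handwheel '[{"claw":56,"dx":0,"dy":-1,"dz":20,"rx":0,"ry":0,"rz":0},{"claw":56,"dx":0,"dy":0,"dz":13,"rx":0,"ry":0,"rz":0},{"claw":56,"dx":0,"dy":0,"dz":5,"rx":0,"ry":0,"rz":0},{"claw":56,"dx":0,"dy":0,"dz":0,"rx":0,"ry":0,"rz":0},{"claw":56,"dx":0,"dy":0,"dz":0,"rx":0,"ry":0,"rz":0}]'
python3 -m handwheel '[{"claw":20,"dx":0,"dy":0,"dz":0,"rx":0,"ry":0,"rz":0},{"claw":20,"dx":0,"dy":0,"dz":0,"rx":0,"ry":0,"rz":0},{"claw":20,"dx":0,"dy":0,"dz":0,"rx":0,"ry":0,"rz":0},{"claw":20,"dx":0,"dy":0,"dz":0,"rx":0,"ry":0,"rz":0},{"claw":20,"dx":0,"dy":0,"dz":0,"rx":0,"ry":0,"rz":0},{"claw":20,"dx":0,"dy":0,"dz":-10,"rx":0,"ry":0,"rz":0},{"claw":20,"dx":0,"dy":0,"dz":-30,"rx":0,"ry":0,"rz":0},{"claw":20,"dx":0,"dy":0,"dz":-40,"rx":0,"ry":0,"rz":0},{"claw":20,"dx":0,"dy":0,"dz":0,"rx":0,"ry":0,"rz":-0.13},{"claw":20,"dx":0,"dy":0,"dz":0,"rx":0,"ry":0,"rz":-0.13}]'
python3 -m handwheel '[{"claw":20,"dx":0,"dy":0,"dz":0,"rx":0,"ry":0,"rz":-0.13},{"claw":20,"dx":0,"dy":0,"dz":0,"rx":0,"ry":0,"rz":-0.13},{"claw":20,"dx":0,"dy":0,"dz":0,"rx":0,"ry":0,"rz":0},{"claw":20,"dx":0,"dy":0,"dz":0,"rx":0,"ry":0,"rz":0}]'
python3 go.py 632 -16 60 92
```

```text
time: 15.65
tool_pos: [460.5, -57.4, 11.4]
tcp_rot: [3.14, -0.0, 1.087]
contact_force: [0.2, 0.5, -0.3]
grip_width: 56.3
time: 16.65
tool_pos: [460.4, -57.3, 92.4]
tcp_rot: [3.139, 0.0, 1.352]
contact_force: [-0.9, 0.6, -1.9]
grip_width: 27.8
time: 17.05
tool_pos: [459.7, -57.2, 90.9]
tcp_rot: [-3.141, 0.0, 1.603]
contact_force: [-0.5, 0.3, -2.2]
grip_width: 27.8
t 17.05 pos [459.7 -57.2  90.9] yaw 91.9 w 27.8
shift in current frame [ 35.5 173.5  30.9] rotvec [-0.     0.    -0.002] shift after turn [ 35.1 173.6  30.9]
```

```bash

python3 -m handwheel '[{"claw":20,"dx":9,"dy":43,"dz":0,"rx":0,"ry":0,"rz":0},{"claw":20,"dx":9,"dy":43,"dz":0,"rx":0,"ry":0,"rz":0},{"claw":20,"dx":9,"dy":43,"dz":0,"rx":0,"ry":0,"rz":0},{"claw":20,"dx":8.5,"dy":44,"dz":0,"rx":0,"ry":0,"rz":0},{"claw":20,"dx":0,"dy":0,"dz":20,"rx":0,"ry":0,"rz":0},{"claw":20,"dx":0,"dy":0,"dz":20,"rx":0,"ry":0,"rz":0},{"claw":20,"dx":0,"dy":0,"dz":0,"rx":0,"ry":0,"rz":0},{"claw":20,"dx":0,"dy":0,"dz":0,"rx":0,"ry":0,"rz":0},{"claw":20,"dx":0,"dy":0,"dz":0,"rx":0,"ry":0,"rz":0}]'
python3 go.py 632.2 -16.2 36.2 92
```

```text
time: 17.95
tool_pos: [632.1, -15.7, 52.0]
tcp_rot: [3.14, 0.0, 1.606]
contact_force: [-0.3, 0.1, -1.6]
grip_width: 27.6
t 17.95 pos [632.1 -15.7  52. ] yaw 92.0 w 27.6
shift in current frame [-0.5  0.  15.8] rotvec [ 0.002  0.    -0.   ] shift after turn [-0.5  0.  15.8]
```

```bash

python3 -m handwheel '[{"claw":20,"dx":-0.5,"dy":0,"dz":6,"rx":0,"ry":0,"rz":0},{"claw":20,"dx":0,"dy":0,"dz":4,"rx":0,"ry":0,"rz":0},{"claw":20,"dx":0,"dy":0,"dz":3,"rx":0,"ry":0,"rz":0},{"claw":20,"dx":0,"dy":0,"dz":1,"rx":0,"ry":0,"rz":0},{"claw":20,"dx":0,"dy":0,"dz":0,"rx":0,"ry":0,"rz":0},{"claw":20,"dx":0,"dy":0,"dz":0,"rx":0,"ry":0,"rz":0}]'
python3 -m handwheel '[{"claw":20,"dx":0,"dy":0,"dz":1,"rx":0,"ry":0,"rz":0},{"claw":20,"dx":0,"dy":0,"dz":0,"rx":0,"ry":0,"rz":0},{"claw":20,"dx":0,"dy":0,"dz":0,"rx":0,"ry":0,"rz":0}]'
python3 - <<'E'
from h import *
c=cap('side');p=w2px(c,[632,-16,25])[0].astype(int);print(p)
f=c['frame'][p[1]-50:p[1]+50,p[0]-70:p[0]+70]
cv2.imwrite('pics/s3.png',cv2.resize(f[:,:,::-1],None,fx=5,fy=5,interpolation=cv2.INTER_CUBIC))
E
```

```text
time: 18.55
tool_pos: [631.6, -16.0, 36.8]
tcp_rot: [3.141, 0.0, 1.607]
contact_force: [-0.3, 0.1, -2.6]
grip_width: 27.7
time: 18.85
tool_pos: [631.8, -16.0, 36.0]
tcp_rot: [3.141, 0.0, 1.607]
contact_force: [0.0, -0.2, -0.5]
grip_width: 27.7
[278 192]
```

View pics/s3.png

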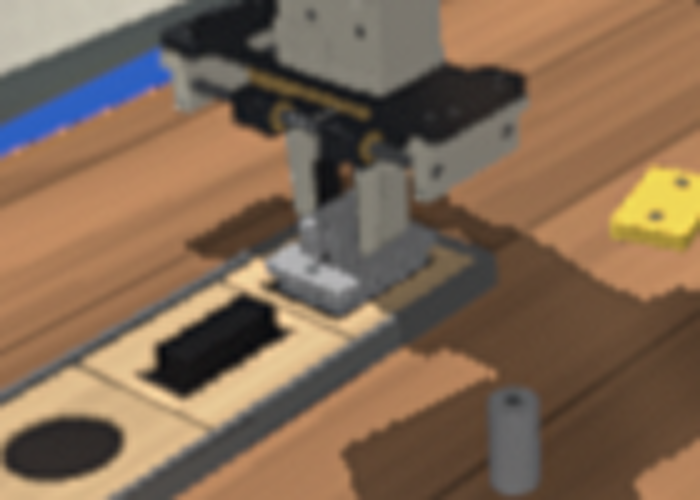

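The clamp rests on the plate at (350,270), and the drop in force confirms contact. I'll release and go to the thick standoff.

```bash

python3 -m handwheel '[{"claw":50,"dx":0,"dy":0,"dz":0,"rx":0,"ry":0,"rz":0},{"claw":50,"dx":0,"dy":0,"dz":0,"rx":0,"ry":0,"rz":0},{"claw":50,"dx":0,"dy":0,"dz":0,"rx":0,"ry":0,"rz":0},{"claw":50,"dx":0,"dy":0,"dz":-20,"rx":0,"ry":0,"rz":0},{"claw":50,"dx":0,"dy":0,"dz":-40,"rx":0,"ry":0,"rz":0},{"claw":64,"dx":0,"dy":0,"dz":-35,"rx":0,"ry":0,"rz":0},{"claw":64,"dx":0,"dy":0,"dz":0,"rx":0,"ry":0,"rz":0},{"claw":64,"dx":0,"dy":0,"dz":0,"rx":0,"ry":0,"rz":0}]'
python3 go.py 450 312 130 92
```

```text
time: 19.7
tool_pos: [631.8, -16.1, 131.5]
tcp_rot: [3.14, 0.0, 1.607]
contact_force: [0.6, 0.1, -0.1]
grip_width: 63.1
t 19.7 pos [631.8 -16.1 131.5] yaw 92.1 w 63.1
shift in current frame [ 334.4 -169.9    1.1] rotvec [0.002 0.    0.001] shift after turn [ 334.2 -170.3    1.5]
```

```bash

python3 -m handwheel '[{"claw":64,"dx":37,"dy":-19,"dz":0,"rx":0,"ry":0,"rz":0},{"claw":64,"dx":37,"dy":-19,"dz":0,"rx":0,"ry":0,"rz":0},{"claw":64,"dx":37,"dy":-19,"dz":0,"rx":0,"ry":0,"rz":0},{"claw":64,"dx":37,"dy":-19,"dz":0,"rx":0,"ry":0,"rz":0},{"claw":64,"dx":37,"dy":-19,"dz":0,"rx":0,"ry":0,"rz":0},{"claw":64,"dx":37,"dy":-19,"dz":0,"rx":0,"ry":0,"rz":0},{"claw":64,"dx":37,"dy":-19,"dz":0,"rx":0,"ry":0,"rz":0},{"claw":64,"dx":37,"dy":-19,"dz":0,"rx":0,"ry":0,"rz":0},{"claw":64,"dx":38,"dy":-18,"dz":0,"rx":0,"ry":0,"rz":0}]'
python3 -m handwheel '[{"claw":64,"dx":0,"dy":0,"dz":30,"rx":0,"ry":0,"rz":0},{"claw":64,"dx":0,"dy":0,"dz":30,"rx":0,"ry":0,"rz":0},{"claw":64,"dx":0,"dy":0,"dz":0,"rx":0,"ry":0,"rz":0},{"claw":64,"dx":0,"dy":0,"dz":0,"rx":0,"ry":0,"rz":0},{"claw":64,"dx":0,"dy":0,"dz":0,"rx":0,"ry":0,"rz":0}]'
python3 go.py 450 312 14 92
```

```text
time: 20.6
tool_pos: [447.6, 312.4, 129.0]
tcp_rot: [-3.139, 0.002, 1.607]
contact_force: [1.0, 0.4, 0.1]
grip_width: 64.3
time: 21.1
tool_pos: [450.4, 311.7, 71.6]
tcp_rot: [3.14, -0.0, 1.606]
contact_force: [0.4, -0.4, 1.1]
grip_width: 64.0
t 21.1 pos [450.4 311.7  71.6] yaw 92.0 w 64.0
shift in current frame [ 0.3 -0.4 57.6] rotvec [ 0.001 -0.     0.001] shift after turn [ 0.3 -0.4 57.6]
```

```bash

python3 -m handwheel '[{"claw":64,"dx":0,"dy":0,"dz":25,"rx":0,"ry":0,"rz":0},{"claw":64,"dx":0,"dy":0,"dz":22,"rx":0,"ry":0,"rz":0},{"claw":64,"dx":0,"dy":0,"dz":10,"rx":0,"ry":0,"rz":0},{"claw":64,"dx":0,"dy":0,"dz":0,"rx":0,"ry":0,"rz":0},{"claw":64,"dx":0,"dy":0,"dz":0,"rx":0,"ry":0,"rz":0}]'
python3 -m handwheel '[{"claw":30,"dx":0,"dy":0,"dz":0,"rx":0,"ry":0,"rz":0},{"claw":30,"dx":0,"dy":0,"dz":0,"rx":0,"ry":0,"rz":0},{"claw":30,"dx":0,"dy":0,"dz":0,"rx":0,"ry":0,"rz":0},{"claw":30,"dx":0,"dy":0,"dz":0,"rx":0,"ry":0,"rz":0},{"claw":30,"dx":0,"dy":0,"dz":0,"rx":0,"ry":0,"rz":0},{"claw":30,"dx":0,"dy":0,"dz":-10,"rx":0,"ry":0,"rz":0},{"claw":30,"dx":0,"dy":0,"dz":-30,"rx":0,"ry":0,"rz":0},{"claw":30,"dx":0,"dy":0,"dz":-40,"rx":0,"ry":0,"rz":0},{"claw":30,"dx":0,"dy":0,"dz":0,"rx":0,"ry":0,"rz":0},{"claw":30,"dx":0,"dy":0,"dz":0,"rx":0,"ry":0,"rz":0}]'
python3 go.py 625.5 184 80 92
```

```text
time: 21.6
tool_pos: [450.4, 311.9, 14.7]
tcp_rot: [3.14, -0.001, 1.607]
contact_force: [0.8, -0.1, -0.2]
grip_width: 63.9
time: 22.6
tool_pos: [449.7, 311.8, 94.5]
tcp_rot: [3.14, -0.001, 1.607]
contact_force: [-0.1, -0.7, -2.3]
grip_width: 38.6
t 22.6 pos [449.7 311.8  94.5] yaw 92.1 w 38.6
shift in current frame [-134.   171.    14.7] rotvec [ 0.001 -0.001  0.001] shift after turn [-133.8  171.2   14.5]
```

```bash

python3 -m handwheel '[{"claw":30,"dx":-26.8,"dy":34.2,"dz":0,"rx":0,"ry":0,"rz":0},{"claw":30,"dx":-26.8,"dy":34.2,"dz":0,"rx":0,"ry":0,"rz":0},{"claw":30,"dx":-26.8,"dy":34.2,"dz":0,"rx":0,"ry":0,"rz":0},{"claw":30,"dx":-26.8,"dy":34.2,"dz":0,"rx":0,"ry":0,"rz":0},{"claw":30,"dx":-26.8,"dy":34.2,"dz":0,"rx":0,"ry":0,"rz":0},{"claw":30,"dx":0,"dy":0,"dz":25,"rx":0,"ry":0,"rz":0},{"claw":30,"dx":0,"dy":0,"dz":25,"rx":0,"ry":0,"rz":0},{"claw":30,"dx":0,"dy":0,"dz":10,"rx":0,"ry":0,"rz":0},{"claw":30,"dx":0,"dy":0,"dz":0,"rx":0,"ry":0,"rz":0},{"claw":30,"dx":0,"dy":0,"dz":0,"rx":0,"ry":0,"rz":0}]'
python3 go.py 625.5 184 27.5 92
python3 - <<'E'
from h import *
c=cap('side');p=w2px(c,[626,184,35])[0].astype(int);print(p)
f=c['frame'][p[1]-50:p[1]+50,p[0]-70:p[0]+70]
cv2.imwrite('pics/s4.png',cv2.resize(f[:,:,::-1],None,fx=5,fy=5,interpolation=cv2.INTER_CUBIC))
E
```

```text
time: 23.6
tool_pos: [625.3, 184.2, 33.8]
tcp_rot: [-3.141, 0.0, 1.607]
contact_force: [0.7, -0.5, -1.2]
grip_width: 38.4
t 23.6 pos [625.3 184.2  33.8] yaw 92.1 w 38.4
shift in current frame [-0.2  0.2  6.3] rotvec [-0.     0.     0.002] shift after turn [-0.2  0.2  6.3]
[219 223]
```

View pics/s4.png

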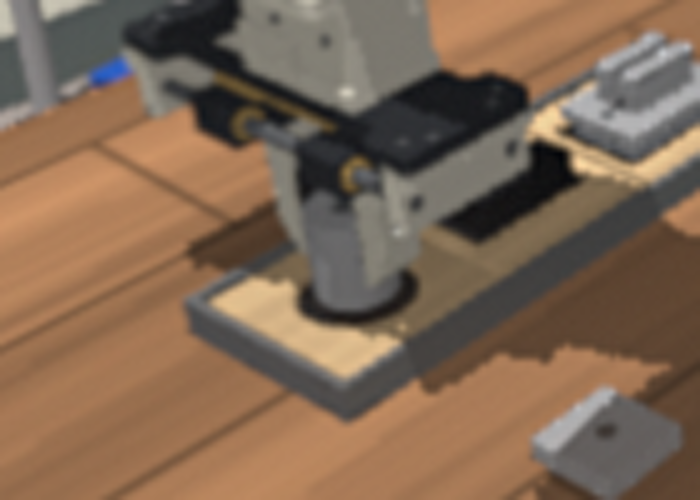

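The standoff is upright, just above the round recess (350,290) and centred. The clamp sits flat at (640,95). Lowering.

```bash

python3 -m handwheel '[{"claw":30,"dx":0,"dy":0,"dz":3,"rx":0,"ry":0,"rz":0},{"claw":30,"dx":0,"dy":0,"dz":1.5,"rx":0,"ry":0,"rz":0},{"claw":30,"dx":0,"dy":0,"dz":1,"rx":0,"ry":0,"rz":0},{"claw":30,"dx":0,"dy":0,"dz":0,"rx":0,"ry":0,"rz":0},{"claw":30,"dx":0,"dy":0,"dz":0,"rx":0,"ry":0,"rz":0}]'
python3 -m handwheel '[{"claw":30,"dx":0,"dy":0,"dz":0.5,"rx":0,"ry":0,"rz":0},{"claw":30,"dx":0,"dy":0,"dz":0,"rx":0,"ry":0,"rz":0},{"claw":30,"dx":0,"dy":0,"dz":0,"rx":0,"ry":0,"rz":0}]'
```

```text
time: 24.15
tool_pos: [625.4, 183.9, 28.3]
tcp_rot: [3.141, 0.0, 1.607]
contact_force: [-0.1, 0.3, -2.3]
grip_width: 38.1
time: 24.45
tool_pos: [625.3, 183.9, 27.7]
tcp_rot: [-3.142, 0.0, 1.607]
contact_force: [0.0, -0.6, -1.9]
grip_width: 38.6
```

```bash

python3 -m handwheel '[{"claw":30,"dx":0,"dy":0,"dz":0.5,"rx":0,"ry":0,"rz":0},{"claw":30,"dx":0,"dy":0,"dz":0,"rx":0,"ry":0,"rz":0},{"claw":52,"dx":0,"dy":0,"dz":0,"rx":0,"ry":0,"rz":0},{"claw":52,"dx":0,"dy":0,"dz":0,"rx":0,"ry":0,"rz":0},{"claw":52,"dx":0,"dy":0,"dz":0,"rx":0,"ry":0,"rz":0},{"claw":52,"dx":0,"dy":0,"dz":-20,"rx":0,"ry":0,"rz":0},{"claw":52,"dx":0,"dy":0,"dz":-40,"rx":0,"ry":0,"rz":0},{"claw":52,"dx":0,"dy":0,"dz":-40,"rx":0,"ry":0,"rz":0},{"claw":52,"dx":0,"dy":0,"dz":-20,"rx":0,"ry":0,"rz":0}]'
python3 -m handwheel '[{"claw":52,"dx":40,"dy":-20,"dz":0,"rx":0,"ry":0,"rz":0},{"claw":52,"dx":40,"dy":-20,"dz":0,"rx":0,"ry":0,"rz":0},{"claw":52,"dx":40,"dy":-20,"dz":0,"rx":0,"ry":0,"rz":0},{"claw":52,"dx":40,"dy":-20,"dz":0,"rx":0,"ry":0,"rz":0},{"claw":52,"dx":40,"dy":-20,"dz":0,"rx":0,"ry":0,"rz":0},{"claw":52,"dx":0,"dy":0,"dz":0,"rx":0,"ry":0,"rz":0},{"claw":52,"dx":0,"dy":0,"dz":0,"rx":0,"ry":0,"rz":0}]'
python3 - <<'E'
from h import *
a=cap('top')['frame'][100:240,160:380];b=cap('side')['frame'][150:310,180:400]
k=lambda f:cv2.resize(f[:,:,::-1],(560,300),interpolation=cv2.INTER_CUBIC)
cv2.imwrite('pics/f.png',np.vstack([k(a),k(b)]))
E
```

```text
time: 25.35
tool_pos: [626.8, 184.2, 151.5]
tcp_rot: [3.136, -0.001, 1.607]
contact_force: [1.2, 0.3, -0.1]
grip_width: 51.7
time: 26.05
tool_pos: [517.7, 380.9, 147.3]
tcp_rot: [3.141, 0.0, 1.609]
contact_force: [-0.1, -0.4, 0.6]
grip_width: 52.1
```

View pics/f.png

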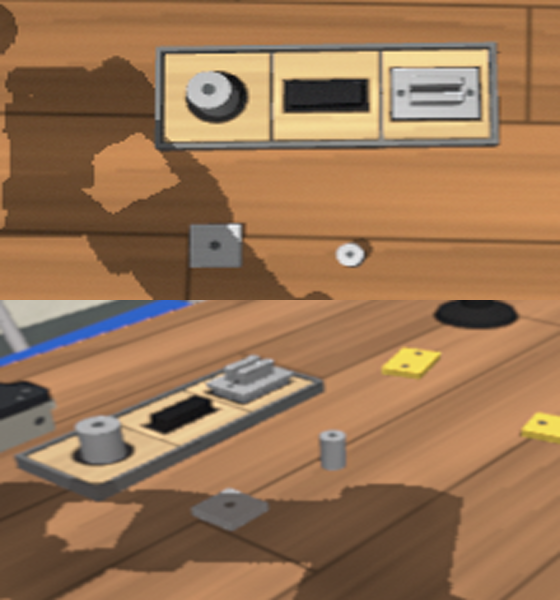

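Everything looks seated: standoff (208,89), block (326,95), clamp (435,93). The look-alikes are undisturbed. A quick numeric check, then I'll hand in.

```bash
python3 - <<'E'
from h import *
c=cap('top');s=np.array([220/560,140/300]);o=np.array([160,100])
f=lambda u,v,z:px2w(c,np.array([u,v])*s+o,z)[0].round(1)
print('standoff',f(208,89,58),'want 625.5,184; clamp',f(435.5,94,33),'want 632,-16; block',f(326,94,33),'want 628.5,84')
print('square',f(216,246,12),'thin',f(350,254,45), 'before', px2w(c,(244.05,214.1),12),px2w(c,(297.1,218.4),45))
print(bot.close_job())
E
```

```text
standoff [624.4 183.3] want 625.5,184; clamp [628.8 -16.6] want 632,-16; block [626.7  81.7] want 628.5,84
square [463.4 178. ] thin [456.1  54.4] before [[464.94164374 179.95692093]] [[456.34909347  55.30497232]]
the job is handed in; nothing more can be done
None
```

The tray is made up and handed in at about 26 s of the 112 s allowed. The setting block, back plate, glass clamp (on the plate) and thick standoff are each in their recesses, and the gripper was clear of everything.

- **Position:** in the last top picture, each part I checked measured within about 3 mm of its recess centre. The clamp's x was the furthest off, at 3 mm. The plate, now under the clamp, was seen centred before the clamp went on.
- **Level and seating:** I judged these by eye in the final top and side views, and all parts look flat and aligned. I did not measure heights or angles.
- **Look-alikes:** the square plate and thin standoff read within about 3 mm of their starting positions, which is the error of the measurement.
- **One odd reading:** the gripper showed about 38.5 mm on the 40 mm standoff. It came out upright and centred, so I took this as a reading error. No other check failed or disagreed.

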